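Take a circuit board out of a cam-locked board holder and hold it level

ROBOT

A 6-joint arm with a two-finger parallel gripper is mounted at the origin on a cart in front of the work surface, level with it; the furniture and walls round the work are solid. World frame = base frame: x ahead of the robot, y to its left, z up, the work surface at z = 0. Lengths are in m, angles in rad, forces in N, time in s.
With the tool pointing down it reaches from about 0.325 to 1 m from the base axis. Payload 5.1 kg.
Tool frame: the origin (TCP) lies at the very end of the fingers, on their centre line; the grasp point (between the pads) lies 19 mm behind it; z points along the fingers, y is the line along which they close (so a half turn about z gives the same grasp; the last joint's range is limited). The gripper opens to 85 mm and grips with 20 to 120 N. Pads are 22 mm wide; open, the fingers measure 114 mm over their backs; the gripper's body (76 mm by 85 mm) begins 54 mm behind the grasp point. The pads swing forward as they close: fully open they stand 13 mm farther back than shut.
Start: joints at [-1.254, 0.124, 1.65, -0, 1.367, -0.083], TCP at [0.253, -0.599, 0.231] pointing down, gripper open.
Joint ranges: [-2.61, 2.61], [-1.02, 2.33], [0.03, 2.71], [-1.35, 4.49], [0.32, 2.68], [-2.91, 2.91]. Speed limits (rad/s): [2.57, 2.57, 3.14, 3.14, 3.14, 3.14].

INTERFACE

Orientations are given as a unit quaternion [w, x, y, z].
In Python, from bench import ctrl gives the robot as it stands.
- The arm moves only by the tool servo_tool, never from a script. Its argument "series" is a list that holds one entry, the list of rows, each a list of 5 numbers: the opening, from 0 (shut) to 1 (fully open), then the shift along the world's x, y, z each as a share of 100 mm, from -1 to 1, then the turn about the world's z as a share of pi/2 rad, from -1 to 1. In form: [[[grip, dx, dy, dz, yaw], ...]]. A call has 1 to 10 rows; each row is the pose to reach, as a shift and turn from the pose commanded when the call began; what a row does not reach only later rows make up. A row lasts 1/8 s, in which the tool goes at most 62.5 mm and 10.7 degrees, less where a joint would pass 70% of its speed; a pose out of reach is approached as far as the arm can. A call with a number of a shift or a turn outside -1 to 1 is refused whole. A call with a gripper value outside its range is refused whole. The fingers move at their own pace and stop on an object; "squeeze" is the grip in N (left out, the last holds). Time passes only in rows, so rows that repeat a pose let the fingers close. It gives the time, the measured TCP pose, the force, the opening and the grip force at its end, in the units of the state.
- ctrl.get_obs(): the state, without advancing time (a new reading comes with each control period).
- ctrl.get_image(name): name is "side" or "top"; returns the picture (384x512x3 uint8, blue, green, red); there is no depth.
- ctrl.camera_model(name): a dict with "fx", "fy", "cx", "cy" (pixels), "distortion" ([k1, k2, p1, p2, k3] as OpenCV has them; the pictures are not rectified), "pose" (4x4, takes a point from camera to world coordinates). Camera axes: x right, y up, looking along -z (the intrinsics and any distortion apply to the point x, -y, -z); pixel columns grow to the right and rows downward; lengths in m; the calibration is good to about 2 mm. A picture is of the moment at which its call begins. camera_model takes no time and is no camera call.
- ctrl.hand_in(): hands the job in; it is judged then, once.
The state is a dict: "time_s": time; "qpos": joint angles; "joint_vel": joint speeds; "effort": joint torques, N m; "tcp_pos": TCP position; "tcp_rot": TCP orientation; "force": force on the tool from outside, world axes, zero at the start; "torque": the same for the moment, N m; "grip_width": finger opening in m; "gripper_force": force on a finger pad.
Only numpy, scipy, OpenCV 4.12 (cv2) and the standard library are available. Lean on these libraries where they do the work, as an engineer would, in place of code of your own. Each camera call takes 0.05 s, during which the arm holds its last target. There are 200 camera calls.

TASK

The circuit board in the board holder carries parts that are not soldered yet, so it must stay level all the time. Swing the holder's cam lever fully open, slide the freed jaw all the way back, then grip the board by its two long edges, draw it a little towards that jaw so that it comes out of the fixed jaw's groove, and lift it straight up over the holder, to at least 12 cm above the rest pins it lay on. Leave the cutters, tweezers, screw dish and flux tin where they are, and finish while still holding the board up there, level and steady.

Things in the scene. Friction and masses are not known exactly. Their poses are not given: they have to be found in the camera images.
- holder: Board holder, fixed to the bench: dark steel base plate 76 x 168 x 12 mm with two aluminium jaws 50 mm wide (x), 16 mm thick (y), tops at z = 57.5 mm. Origin on the bench, under the centre of the clamped board; y runs along the rail from the fixed jaw to the sliding jaw; z up. Between the jaws, beside the board, nothing stands above z = 17 mm but the rest pins under it.
- rest (a point): Centre between the tops of the four brass rest pins that carry the board from below, 50 mm above the bench, so the board stays lying when the jaw is slid back. Pins 6 mm thick, at x = +-13, y = +-24 mm in the holder's frame.
- groove_fixed (a point): Middle of the fixed jaw's stop face, at the board's height; x = 0, y = -35.5 mm in the holder's frame. Its groove opens to +y; 3 mm lips reach over and under the board's end, and 4.5 mm cheeks stand outside its corners. The sliding jaw mirrors it, stop face at y = +35.5 mm when shut.
- board_mid (a point): Centre of the loose green circuit board, a slab 42 (x) x 70 (y) x 2 mm, 20 to 42 g, parts up to 8 mm tall on top; z up. It starts 51 mm above the bench, axes along the holder's, both 42 mm ends in the grooves. Grip it across the 42 mm, half-way along. With the jaw fully back it can move 18 mm along the holder's +y; moved 9 mm it clears both jaws' lips and lifts straight up.
- lever_pivot (a point): Upright pivot of the cam lever, at x = 0, y = +79 mm in the holder's frame (this point is 50 mm above the bench).
- lever_knob (a point): Grip point, 68 mm above the bench, of the upright black knob (13 mm in diameter, z = 46 to 83 mm, free all round) at the end of the steel cam lever, 70 mm from the pivot. The lever turns level: locked it points to the holder's -x; it swings clockwise seen from above until it points to +y.
- lever (a joint): Angle of the cam lever, rad: 0 locked (cam nose against the back of the sliding jaw), 1.6 fully open. Stays where it is left; moving it takes about 2 N at the knob.
- jaw_knob (a point): Grip point of the upright round black knob on top of the sliding jaw: 14 mm in diameter, from z = 57.5 to 83.5 mm, grip point at 72 mm; 44.5 mm from the holder's origin along its +y when shut. The jaw's flat top (z = 57.5 mm) lies round its foot.
- jaw (a joint): Travel of the sliding jaw along the holder's +y, m: 0 shut on the board, 0.018 fully back. Blocked by the cam until the lever is open; then it takes about 2 N and stays where it is left.
- side_cutters: Red-handled side cutters lying flat in front of the holder, 52 x 128 x 12 mm; leave alone. Origin at the underside's centre.
- tweezers: Steel tweezers lying beside the fixed jaw, 13 x 118 x 8 mm; leave alone. Origin at the underside's centre.
- screw_dish: Round dish of screws behind the holder, 66 mm across, 15 mm tall; leave alone. Origin at the underside's centre.
- flux_jar: Small round tin behind the holder, 45 mm across, 30 mm tall; leave alone. Origin at the underside's centre.
Not all that is in view belongs to the job. Leave any orange look-alike of the part that bears board_mid alone.

How it is judged:
By the outcome, as a careful person would: the job done as asked, in the order asked, and still so for the second after the job is handed in, while the arm keeps its last pose, push and grip.
It also fails if it takes over 58 s, if anything falls off the work surface, if the arm or the gripper's body presses on something with over 40 N, if the wrist force passes 120 N, or if a joint passes its speed limit or range.

## Working session

There is one attempt and no reset: what is moved stays moved. The work goes in short steps, Python scripts to look and compute and a tool call to move; the robot and the scene stay as the last step left them, time stands still between calls to the robot, and variables do not carry over. Pictures are saved under pics/ and viewed, at most 10 in all, crops included, and the job is handed in when it is done.

Besides the shell and the picture viewer there is one more tool, called as name([rows], argument=value, ...), one row to a line, values as JSON. servo_tool: Moves the arm, as the interface text tells. Its arguments: {"type":"object","properties":{"series":{"type":"array","items":{"type":"array","items":{"type":"array","items":{"type":"number","minimum":-1,"maximum":1}}}},"squeeze":{"type":"number"}},"required":["series"]}

```bash
mkdir -p pics
python3 - <<'E'
from bench import ctrl
import cv2
for n in("top","side"):
    cv2.imwrite(f"pics/{n}0.png",ctrl.get_image(n)); m=ctrl.camera_model(n); print(n,m)
o=ctrl.get_obs();print(o)
E
```

```text
top {'fx': 387.4055245596138, 'fy': 387.4055245596138, 'cx': 260.07364068172814, 'cy': 193.94751461673212, 'distortion': array([-0.12723007,  0.        ,  0.        ,  0.        ,  0.        ]), 'pose': array([[ 0.00305169,  0.98244292, -0.18653846,  0.38640708],
       [-0.99975996, -0.00104973, -0.02188429, -0.00316233],
       [-0.02169588,  0.18656047,  0.98220389,  0.90527894],
       [ 0.        ,  0.        ,  0.        ,  1.        ]])}
side {'fx': 412.6846856848802, 'fy': 412.6846856848802, 'cx': 258.53621027155566, 'cy': 197.04017923900602, 'distortion': array([-0.0226255,  0.       ,  0.       ,  0.       ,  0.       ]), 'pose': array([[ 0.99619564,  0.03849505, -0.07818168,  0.46956833],
       [-0.08661283,  0.33837524, -0.93701676, -0.77488976],
       [-0.00961576,  0.94022355,  0.3404221 ,  0.3801694 ],
       [ 0.        ,  0.        ,  0.        ,  1.        ]])}
{'time_s': 0.1, 'qpos': array([-1.25363942e+00,  1.24462065e-01,  1.65155400e+00,  6.44596856e-06,
        1.36752649e+00, -8.26199597e-02]), 'joint_vel': array([ 0.00179228, -0.00243898, -0.00310925,  0.00217332,  0.00051236,
        0.00118244]), 'effort': array([ 1.64194157e-04, -4.24931788e+01, -3.66653287e+01, -1.72673331e-04,
        3.94680508e-03, -1.18860859e-05]), 'tcp_pos': array([ 0.25277424, -0.59822264,  0.23015181]), 'tcp_rot': array([-9.68624228e-04,  9.80088401e-01,  1.98559250e-01, -1.10934833e-04]), 'force': array([-0.25205615,  0.30900056,  0.05055785]), 'torque': array([-0.00512927,  0.01282404, -0.00922898]), 'gripper_force': 0.0, 'grip_width': 0.08515252721504629}
```

View pics/top0.png

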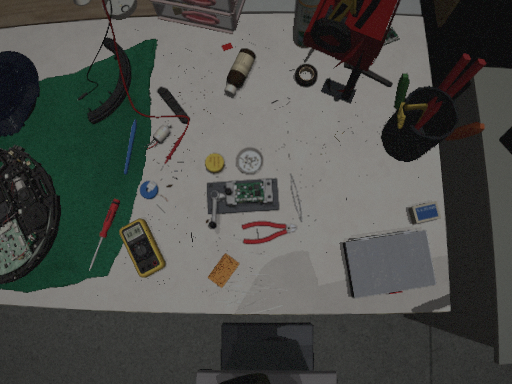

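View pics/side0.png

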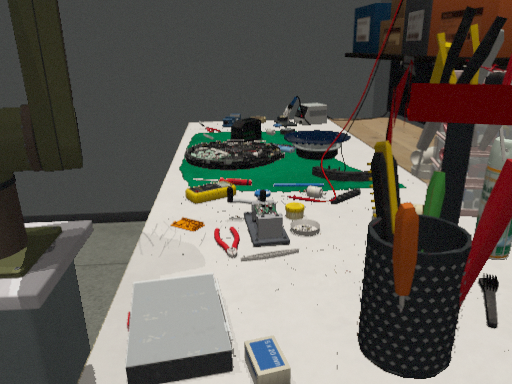

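The top view shows the holder at about pixels (207–278, 178–213). The sliding jaw and lever are on the left (world +y), and the lever knob is near (212,224). The orange look-alike is at (223,270). In the side view the holder is at about (266,225). Next I'll enlarge both.

Run:
```python
import cv2,numpy as np
a=cv2.imread("pics/top0.png")[140:250,185:315]; a=cv2.resize(a,None,fx=6,fy=5.4,interpolation=cv2.INTER_CUBIC)
a=cv2.resize(cv2.imread("pics/top0.png")[150:240,190:310],(800,600),interpolation=cv2.INTER_CUBIC)
cv2.imwrite("pics/topc.png",cv2.convertScaleAbs(a,alpha=1.6))
b=cv2.resize(cv2.imread("pics/side0.png")[180:255,220:320],(800,600),interpolation=cv2.INTER_CUBIC)
cv2.imwrite("pics/sidec.png",cv2.convertScaleAbs(b,alpha=1.6))
```

```text
(no output)
```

View pics/topc.png

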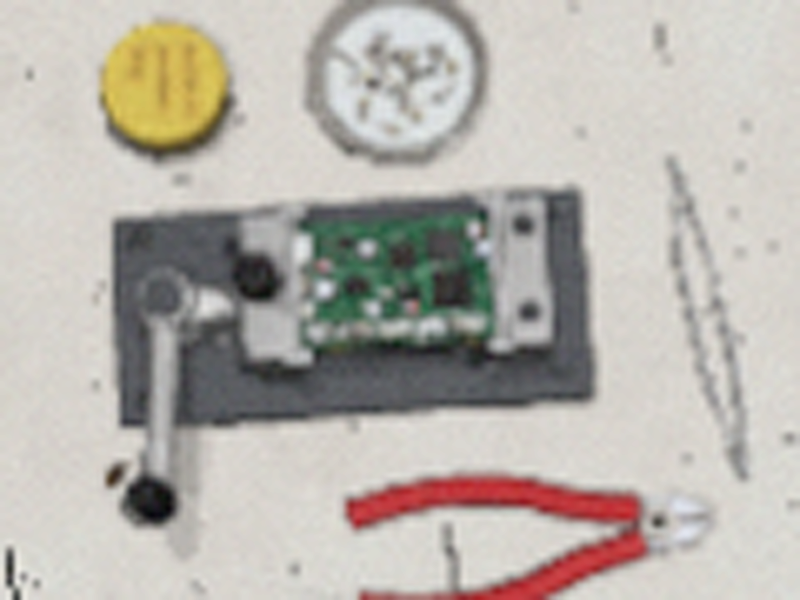

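View pics/sidec.png

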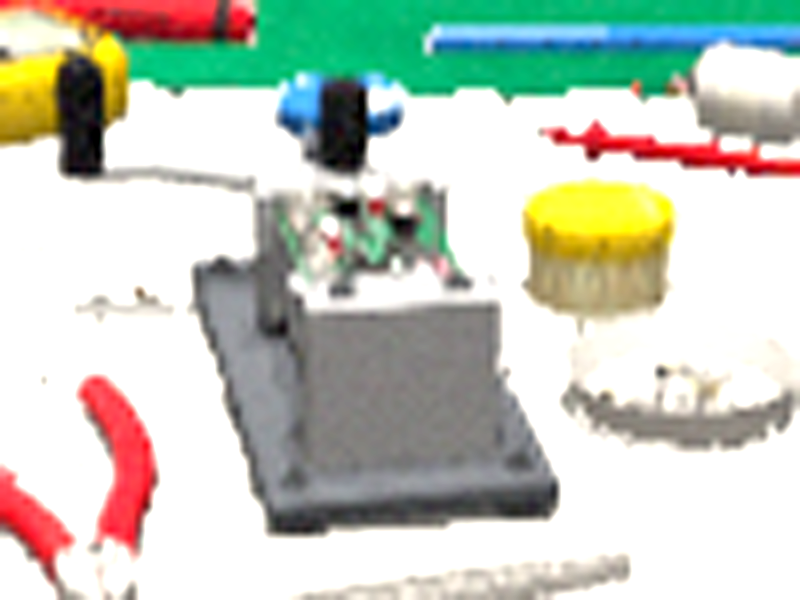

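```bash
cat > h.py <<'E'
import cv2,numpy as np
from bench import ctrl
from scipy.optimize import least_squares
def proj(n,P):
    m=ctrl.camera_model(n);T=np.linalg.inv(m["pose"]);c=np.atleast_2d(P)@T[:3,:3].T+T[:3,3]
    K=np.array([[m["fx"],0,m["cx"]],[0,m["fy"],m["cy"]],[0,0,1]])
    return cv2.projectPoints((c*[1,-1,-1]).reshape(-1,1,3),np.zeros(3),np.zeros(3),K,m["distortion"])[0].reshape(-1,2)
def toW(h,P):
    c,s=np.cos(h[2]),np.sin(h[2]);P=np.atleast_2d(P).astype(float)
    return np.c_[h[0]+c*P[:,0]-s*P[:,1],h[1]+s*P[:,0]+c*P[:,1],P[:,2]]
E
python3 - <<'E'
from h import *
t=np.array([[113,218],[578,188],[594,400],[121,425],[150,498],[257,275]])/6.667+[190,150]-0.4
s=np.array([[82,115],[343,125]])/8+[220,180]-0.4
def f(p):
    o=p[3]; H=[[.038,o+.084,.012],[.038,o-.084,.012],[-.038,o-.084,.012],[-.038,o+.084,.012],[-.070,.079,.076],[0,.0445,.079]]
    S=[[-.070,.079,.0645],[0,.0445,.0705]]
    return np.r_[(proj("top",toW(p,H))-t).ravel(),(proj("side",toW(p,S))-s).ravel()]
r=least_squares(f,[.42,0,0,.015],loss='soft_l1');print(r.x,r.fun.reshape(-1,2).round(1))
for n,P in dict(rest=[0,0,.05],lk=[-.07,.079,.068],lkopen=[0,.149,.068],piv=[0,.079,.05],jk=[0,.0445,.072]).items(): print(n,toW(r.x,P).round(4))
c=proj("top",toW(r.x,[[-.025,-.0325,.0575],[.021,-.0355,.052],[-.021,.0355,.052]])); print((c-[190,150])*6.667)
E
```

```text
[0.55276531 0.0427545  0.05789583 0.01592629] [[-0.3 -0.2]
 [ 0.6  0.1]
 [ 0.3  0.1]
 [-0.6  0.4]
 [ 0.5 -0.5]
 [-1.   0. ]
 [ 0.   0.7]
 [-0.1  0.2]]
rest [[0.5528 0.0428 0.05  ]]
lk [[0.4783 0.1176 0.068 ]]
lkopen [[0.5441 0.1915 0.068 ]]
piv [[0.5482 0.1216 0.05  ]]
jk [[0.5502 0.0872 0.072 ]]
[[487.6359564  345.3003246 ]
 [489.06029756 213.6265756 ]
 [284.9831001  347.94853441]]
```

servo_tool([
  [[1,0.14,0.45,0,0.11],[1,0.28,0.9,0,0.22],[1,0.28,0.9,0,0.22]],
], squeeze=20)

```text
time_s: 0.48
tcp_pos: [0.2816, -0.5062, 0.2305]
tcp_rot: [-0.001, 0.931, 0.365, 0.0]
force: [-0.0, -0.8, 0.3]
grip_width: 0.0853
gripper_force: 0.0
```

servo_tool([
  [[1,0.14,0.45,0,0.11],[1,0.28,0.9,0,0.22],[1,0.28,0.9,0,0.22]],
])

```text
time_s: 0.85
tcp_pos: [0.3095, -0.4173, 0.2311]
tcp_rot: [-0.0, 0.854, 0.52, 0.0]
force: [-0.4, -0.7, -0.4]
grip_width: 0.0853
gripper_force: 0.0
```

servo_tool([
  [[1,0.14,0.45,0,0.11],[1,0.28,0.9,0,0.22],[1,0.28,0.9,0,0.22]],
])

```text
time_s: 1.23
tcp_pos: [0.3374, -0.328, 0.2314]
tcp_rot: [0.0, 0.753, 0.658, -0.0]
force: [-0.2, -0.4, -0.2]
grip_width: 0.0854
gripper_force: 0.0
```

servo_tool([
  [[0.4,0.14,0.45,0,0.11],[0.4,0.28,0.9,0,0.22],[0.4,0.28,0.9,0,0.22]],
])

```text
time_s: 1.6
tcp_pos: [0.3656, -0.2385, 0.2315]
tcp_rot: [0.0, 0.628, 0.778, -0.0]
force: [-0.6, -1.0, -0.2]
grip_width: 0.0344
gripper_force: 0.0
```

servo_tool([
  [[0.4,0.14,0.45,0,0.11],[0.4,0.28,0.9,0,0.22],[0.4,0.28,0.9,0,0.22]],
])

```text
time_s: 1.98
tcp_pos: [0.3937, -0.1487, 0.2315]
tcp_rot: [0.0, 0.486, 0.874, -0.0]
force: [0.0, -0.1, 0.1]
grip_width: 0.0338
gripper_force: 0.0
```

servo_tool([
  [[0.4,0.14,0.45,0,0.11],[0.4,0.28,0.9,0,0.22],[0.4,0.28,0.9,0,0.22]],
])

```text
time_s: 2.35
tcp_pos: [0.4218, -0.0589, 0.2315]
tcp_rot: [0.0, 0.328, 0.945, -0.0]
force: [-0.5, -0.2, 0.7]
grip_width: 0.0342
gripper_force: 0.0
```

servo_tool([
  [[0.4,0.14,0.45,0,0.11],[0.4,0.28,0.9,0,0.22],[0.4,0.28,0.9,0,0.22]],
])

```text
time_s: 2.72
tcp_pos: [0.45, 0.0309, 0.2313]
tcp_rot: [-0.0, 0.161, 0.987, -0.0]
force: [-0.2, -0.6, 0.2]
grip_width: 0.0342
gripper_force: 0.0
```

servo_tool([
  [[0.4,0.14,0.43,0,0.12],[0.4,0.29,0.86,0,0.24],[0.4,0.29,0.86,0,0.24],[0.4,0.29,0.86,0,0.24]],
])

```text
time_s: 3.22
tcp_pos: [0.4783, 0.1151, 0.231]
tcp_rot: [-0.0, -0.025, 1.0, -0.001]
force: [0.1, 0.3, -0.7]
grip_width: 0.034
gripper_force: 0.0
```

servo_tool([
  [[0.4,0,0.03,-0.5,0],[0.4,0,0.03,-1,0],[0.4,0,0.03,-1,0]],
])

```text
time_s: 3.6
tcp_pos: [0.4746, 0.1179, 0.127]
tcp_rot: [-0.005, -0.025, 1.0, -0.001]
force: [0.2, 0.3, 0.6]
grip_width: 0.0338
gripper_force: 0.0
```

servo_tool([
  [[0.4,0,0,-0.3,0],[0.4,0,0,-0.5,0],[0.4,0,0,-0.7,0],[0.4,0,0,-0.75,0],[0.4,0,0,-0.75,0]],
])

```text
time_s: 4.22
tcp_pos: [0.4792, 0.1198, 0.058]
tcp_rot: [0.001, -0.026, 1.0, 0.0]
force: [-0.2, 0.2, 0.9]
grip_width: 0.0339
gripper_force: 0.0
```

servo_tool([
  [[0,0,0,0,0],[0,0,0,0,0],[0,0,0,0,0],[0,0,0,0,0]],
])

```text
time_s: 4.72
tcp_pos: [0.4791, 0.1202, 0.0579]
tcp_rot: [0.001, -0.027, 1.0, -0.0]
force: [-1.0, -1.8, 5.9]
grip_width: 0.0127
gripper_force: 19.8
```

Run:
```python
from h import *
a=ctrl.get_image("top")[150:240,190:310];b=ctrl.get_image("side")[165:255,220:340]
cv2.imwrite("pics/p1.png",cv2.convertScaleAbs(np.hstack([cv2.resize(x,(400,300),interpolation=cv2.INTER_CUBIC) for x in(a,b)]),alpha=1.4))
print(ctrl.get_obs()["tcp_pos"],ctrl.get_obs()["force"])
```

```text
[0.47911719 0.12021934 0.0579419 ] [-1.27533926 -2.991048    6.08102998]
```

View pics/p1.png

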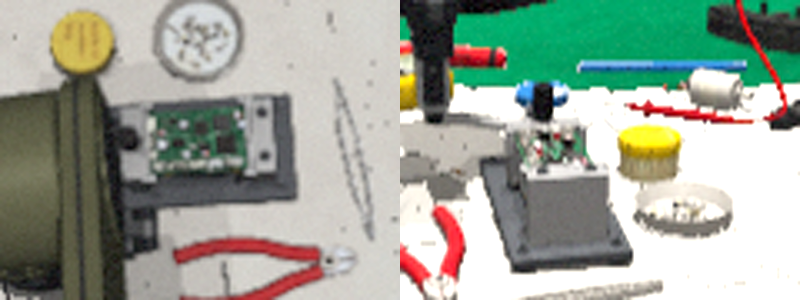

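The picture shows the gripper down on the lever knob, and the width of 12.7 mm confirms the grip. The board, jaws and loose objects haven't moved. Next I'll work out the arc.

Run:
```python
import numpy as np
s=np.radians(183.3)
for k in range(1,13):
    a=k*0.16;f=s-a;d=70*(np.r_[np.cos(f),np.sin(f)]-np.r_[np.cos(s),np.sin(s)])
    print(k,(d/100).round(3),round(-a/(np.pi/2),3))
```

```text
1 [0.003 0.112] -0.102
2 [0.023 0.222] -0.204
3 [0.06  0.327] -0.306
4 [0.114 0.425] -0.407
5 [0.183 0.514] -0.509
6 [0.265 0.59 ] -0.611
7 [0.358 0.652] -0.713
8 [0.46  0.698] -0.815
9 [0.568 0.728] -0.917
10 [0.679 0.74 ] -1.019
11 [0.791 0.734] -1.12
12 [0.9   0.711] -1.222
```

servo_tool([
  [[0,0,0.056,0,-0.05],[0,0.003,0.112,0,-0.1],[0,0.012,0.168,0,-0.15],[0,0.023,0.222,0,-0.2],[0,0.04,0.275,0,-0.255],[0,0.06,0.327,0,-0.306],[0,0.085,0.377,0,-0.355],[0,0.114,0.425,0,-0.407],[0,0.147,0.471,0,-0.458],[0,0.183,0.514,0,-0.509]],
])

```text
time_s: 6.08
tcp_pos: [0.5006, 0.1692, 0.0579]
tcp_rot: [0.006, 0.365, 0.931, -0.001]
force: [10.4, -13.8, -2.7]
grip_width: 0.0124
gripper_force: 19.5
```

servo_tool([
  [[0,0.038,0.03,0,-0.05],[0,0.082,0.06,0,-0.102],[0,0.128,0.093,0,-0.153],[0,0.175,0.12,0,-0.204],[0,0.226,0.144,0,-0.255],[0,0.277,0.166,0,-0.306],[0,0.331,0.182,0,-0.357],[0,0.385,0.194,0,-0.408],[0,0.44,0.202,0,-0.46],[0,0.48,0.206,0,-0.5]],
])

```text
time_s: 7.32
tcp_pos: [0.5458, 0.1893, 0.0576]
tcp_rot: [0.003, 0.693, 0.721, -0.001]
force: [-1.1, -12.7, 7.4]
grip_width: 0.0129
gripper_force: 20.1
```

servo_tool([
  [[0,0,0,0,0],[0,0,0,0,0]],
])

```text
time_s: 7.58
tcp_pos: [0.5461, 0.1892, 0.0577]
tcp_rot: [0.003, 0.692, 0.721, -0.001]
force: [2.9, -11.7, 4.4]
grip_width: 0.0125
gripper_force: 20.0
```

servo_tool([
  [[0,0.015,-0.01,0,-0.01],[0,0.025,-0.01,0,-0.02],[0,0.025,-0.01,0,-0.02]],
])

```text
time_s: 7.95
tcp_pos: [0.5473, 0.1893, 0.0576]
tcp_rot: [0.002, 0.704, 0.711, -0.002]
force: [-2.2, -9.9, 8.6]
grip_width: 0.0128
gripper_force: 20.3
```

servo_tool([
  [[0,0.015,0,0,-0.01],[0,0.02,0,0,-0.02],[0,0.02,0,0,-0.02]],
])

```text
time_s: 8.32
tcp_pos: [0.5476, 0.1894, 0.0575]
tcp_rot: [0.0, 0.715, 0.699, -0.003]
force: [-8.4, -8.6, 11.7]
grip_width: 0.0123
gripper_force: 20.8
```

servo_tool([
  [[0.4,-0.03,0,0,0],[0.4,-0.03,0,0,0],[0.4,-0.03,0,0.3,0],[0.4,-0.03,0,0.7,0],[0.4,-0.03,0,1,0],[0.4,-0.03,0.5,1,0],[0.4,-0.03,1,1,0],[0.4,-0.03,1,1,0]],
])

```text
time_s: 9.32
tcp_pos: [0.5454, 0.2942, 0.1562]
tcp_rot: [-0.0, 0.714, 0.7, 0.0]
force: [0.2, 0.7, 0.0]
grip_width: 0.0337
gripper_force: 0.0
```

Run:
```python
from h import *
a=ctrl.get_image("top");cv2.imwrite("pics/top2.png",a)
cv2.imwrite("pics/p2.png",cv2.convertScaleAbs(cv2.resize(a[150:240,190:310],(800,600),interpolation=cv2.INTER_CUBIC),alpha=1.4))
print(ctrl.get_obs()["qpos"])
```

```text
[ 4.05811033e-01  1.14062482e-01  1.79106059e+00 -9.86077387e-05
  1.23692250e+00  4.25914890e-01]
```

View pics/p2.png

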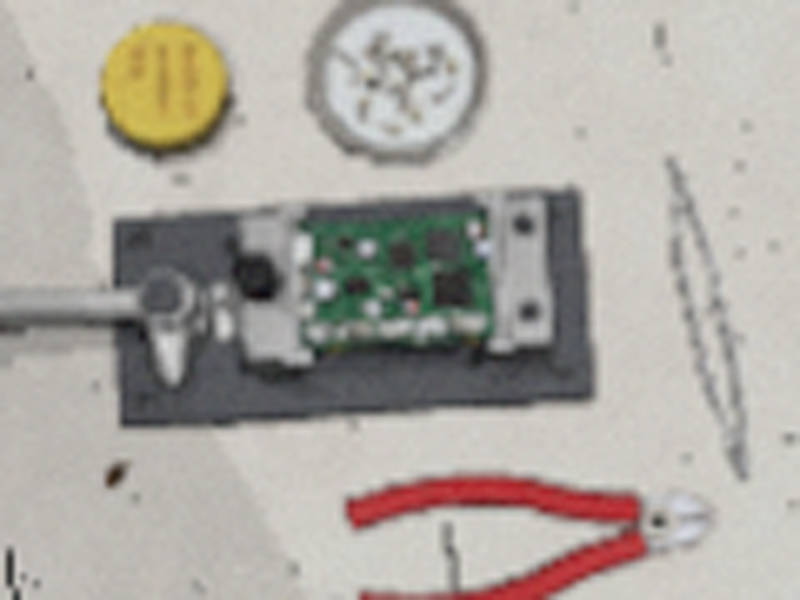

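The lever now points left along holder +y, slightly past the axis as 1.6 rad should, so it is fully open. The board and jaw are unchanged, with the jaw knob at crop (257,275). Next is the jaw knob.

servo_tool([
  [[0.5,0.02,-0.5,0,0.05],[0.5,0.03,-1,0,0.05],[0.5,0.03,-1,0,0.05]],
])

```text
time_s: 9.75
tcp_pos: [0.5487, 0.1878, 0.1559]
tcp_rot: [0.0, 0.689, 0.725, -0.0]
force: [-0.2, 0.4, -0.6]
grip_width: 0.0429
gripper_force: 0.0
```

servo_tool([
  [[0.5,0.02,-0.5,0,0],[0.5,0.03,-1,0,0],[0.5,0.03,-1.05,0,0],[0.5,0.03,-1,-0.1,0],[0.5,0.03,-1,-0.1,0]],
])

```text
servo_tool: Invalid argument: series='[[[0.5,0.02,-0.5,0,0],[0.5,0.03,-1,0,0],[0.5,0.03,-1.05,0,0],[0.5,0.03,-1,-0.1,0],[0.5,0.03,-1,-0.1,0]]]' does not match type={"type": "array", "items": {"type": "array", "items": {"type": "array", "items": {"type": "number", "minimum": -1, "maximum": 1}}}}
```

servo_tool([
  [[0.5,0.02,-0.5,0,0],[0.5,0.025,-0.99,0,0],[0.5,0.025,-0.99,-0.3,0],[0.5,0.025,-0.99,-0.6,0],[0.5,0.025,-0.99,-0.8,0],[0.5,0.025,-0.99,-0.94,0],[0.5,0.025,-0.99,-0.94,0]],
])

```text
time_s: 10.62
tcp_pos: [0.5506, 0.0924, 0.0613]
tcp_rot: [-0.001, 0.687, 0.727, -0.001]
force: [-0.8, -0.0, -0.2]
grip_width: 0.0431
gripper_force: 0.0
```

servo_tool([
  [[0,0,0,0,0],[0,0,0,0,0],[0,0,0,0,0],[0,0,0,0,0]],
])

```text
time_s: 11.12
tcp_pos: [0.5516, 0.0924, 0.0636]
tcp_rot: [0.0, 0.687, 0.727, 0.0]
force: [-4.2, -0.3, 5.2]
grip_width: 0.013
gripper_force: 19.8
```

servo_tool([
  [[0,0,0.04,0.01,0],[0,-0.005,0.08,0.01,0],[0,-0.007,0.12,0.01,0],[0,-0.009,0.15,0.01,0],[0,-0.01,0.17,0.01,0],[0,-0.01,0.17,0.01,0]],
])

```text
time_s: 11.88
tcp_pos: [0.5504, 0.1097, 0.0637]
tcp_rot: [-0.0, 0.687, 0.727, 0.0]
force: [-3.5, -1.0, 5.0]
grip_width: 0.0128
gripper_force: 19.9
```

servo_tool([
  [[0,0,0.01,0,0],[0,0,0.02,0,0],[0,0,0.03,0,0],[0,0,0.03,0,0]],
])

```text
time_s: 12.38
tcp_pos: [0.5504, 0.1107, 0.0636]
tcp_rot: [0.001, 0.687, 0.727, -0.001]
force: [-2.7, -8.0, 6.6]
grip_width: 0.0129
gripper_force: 20.0
```

servo_tool([
  [[0.5,0,-0.02,0,0],[0.5,0,-0.02,0,0],[0.5,0,-0.02,0.4,0],[0.5,0,0,0.8,0],[1,0,0.4,1,0],[1,0,1,1,0],[1,0,1,1,0]],
])

```text
time_s: 13.25
tcp_pos: [0.5501, 0.2159, 0.1636]
tcp_rot: [-0.0, 0.685, 0.728, 0.001]
force: [0.3, -1.0, 0.3]
grip_width: 0.0851
gripper_force: 0.0
```

servo_tool([
  [[1,0,0.5,0,0],[1,0,0.5,0,0]],
])

```text
time_s: 13.5
tcp_pos: [0.5499, 0.2641, 0.1627]
tcp_rot: [-0.0, 0.686, 0.728, -0.0]
force: [-0.4, -0.3, 0.1]
grip_width: 0.0854
gripper_force: 0.0
```

Run:
```python
from h import *
a=ctrl.get_image("top");cv2.imwrite("pics/top3.png",a)
cv2.imwrite("pics/p3.png",cv2.convertScaleAbs(cv2.resize(a[150:240,190:310],(800,600),interpolation=cv2.INTER_CUBIC),alpha=1.4))
h=[.5528,.0428,.0579]
print((proj("top",toW(h,[[.021,-.035,.052],[.021,.035,.052],[-.021,.035,.052],[-.021,-.035,.052],[0,.0625,.079]]))-[190,150])*6.667)
```

```text
[[487.45022112 213.61220635]
 [281.17990043 225.69358187]
 [286.33347182 347.76176384]
 [494.50271211 335.75547163]
 [192.54129163 275.72822375]]
```

View pics/p3.png

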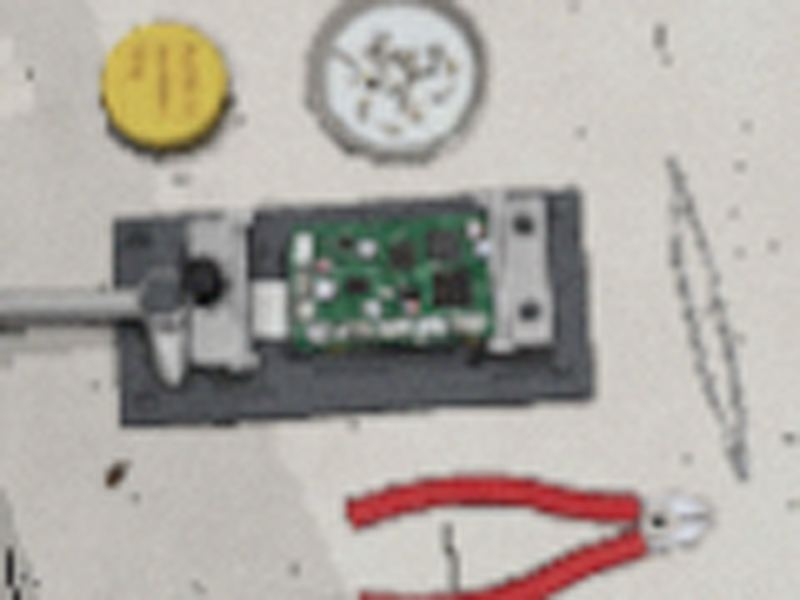

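The board lies on its pins with its left edge at x≈291 and its right end in the fixed groove. The jaw knob is at (205,280), fully back. These points sit about 3 mm off my fit, so I'll refit without the lever knob.

Run:
```python
from h import *
M=[([113,218],None,(.038,.084)),([578,188],None,(.038,-.084)),([594,400],None,(-.038,-.084)),([121,425],None,(-.038,.084)),
([257,275],(0,.0445,.079),0),([205,281],(0,.0625,.079),0),([162,293],(0,.079,.058),0)]
t=np.array([m[0] for m in M])/6.667+[190,150]-.42
def f(p):
    H=[m[1] or (m[2][0],m[2][1]+p[3],.012) for m in M]
    return (proj("top",toW(p,H))-t).ravel()
r=least_squares(f,[.55,.04,.06,.015],loss='soft_l1');print(r.x,r.fun.reshape(-1,2).round(1))
h=r.x
print((proj("top",toW(h,[[0,-.035,.052],[0,.035,.052],[.021,0,.052],[-.021,0,.052]]))-[190,150]+.42)*6.667)
```

```text
[0.55303174 0.04014627 0.0609498  0.01859159] [[-0.4 -0.1]
 [ 0.6 -0. ]
 [ 0.3 -0.1]
 [-0.5  0.5]
 [ 0.2  0. ]
 [-0.2 -0.4]
 [ 0.   0.1]]
[[501.62452547 276.20885221]
 [294.40204551 288.87568688]
 [394.66897182 221.77025006]
 [401.22240461 343.8770591 ]]
```

servo_tool([
  [[0.75,0.02,-0.5,0,0],[0.75,0.04,-1,0,0],[0.75,0.04,-1,0,0]],
])

```text
time_s: 13.92
tcp_pos: [0.5542, 0.1584, 0.1628]
tcp_rot: [0.0, 0.689, 0.725, -0.001]
force: [0.1, 0.6, -0.3]
grip_width: 0.0645
gripper_force: 0.0
```

servo_tool([
  [[0.75,0,-0.5,0,0],[0.75,0,-1,0,0],[0.75,0,-1,-0.1,0],[0.75,0,-1,-0.1,0]],
])

```text
time_s: 14.42
tcp_pos: [0.5533, 0.0622, 0.152]
tcp_rot: [-0.001, 0.687, 0.726, -0.001]
force: [-0.2, 0.7, 0.4]
grip_width: 0.064
gripper_force: 0.0
```

servo_tool([
  [[0.75,0,-0.2,0,0],[0.75,0,-0.2,0,0]],
])

```text
time_s: 14.68
tcp_pos: [0.5544, 0.0418, 0.1535]
tcp_rot: [0.0, 0.687, 0.726, 0.0]
force: [0.2, 0.3, -0.6]
grip_width: 0.0639
gripper_force: 0.0
```

Now I'll descend from z=0.1535 to 0.029.

servo_tool([
  [[0.75,0,0,-0.3,0],[0.75,0,0,-0.6,0],[0.75,0,0,-0.8,0],[0.75,0,0,-0.85,0],[0.75,0,0,-0.85,0]],
])

```text
time_s: 15.3
tcp_pos: [0.5547, 0.0424, 0.0687]
tcp_rot: [0.0, 0.687, 0.727, 0.0]
force: [-0.6, 0.2, -0.1]
grip_width: 0.0642
gripper_force: 0.0
```

servo_tool([
  [[0.75,0,0,-0.1,0],[0.75,0,0,-0.2,0],[0.75,0,0,-0.3,0],[0.75,0,0,-0.39,0],[0.75,0,0,-0.39,0]],
])

```text
time_s: 15.92
tcp_pos: [0.5534, 0.0423, 0.028]
tcp_rot: [-0.001, 0.687, 0.727, -0.001]
force: [-0.4, -0.2, 0.8]
grip_width: 0.0636
gripper_force: 0.0
```

Run:
```python
from h import *
a=ctrl.get_image("top")[150:240,190:310];b=ctrl.get_image("side")[165:255,220:340]
cv2.imwrite("pics/p4.png",cv2.convertScaleAbs(np.hstack([cv2.resize(x,(400,300),interpolation=cv2.INTER_CUBIC) for x in(a,b)]),alpha=1.4))
```

```text
(no output)
```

View pics/p4.png

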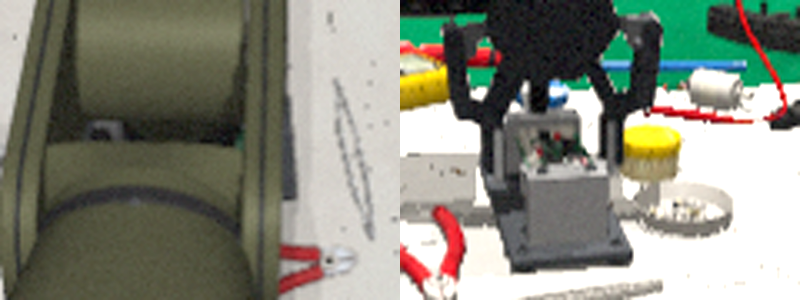

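The side view shows one finger on each side of the board, at about (490,150) and (612,150) in the picture, with nothing touched. Closing the gripper.

servo_tool([
  [[0.55,0,0,0,0],[0.52,0,0,0,0],[0.5,0,0,0,0],[0.47,0,0,0,0],[0.44,0,0,0,0],[0.4,0,0,0,0],[0.4,0,0,0,0]],
], squeeze=20)

```text
time_s: 16.9
tcp_pos: [0.5545, 0.0423, 0.0297]
tcp_rot: [0.0, 0.687, 0.727, 0.0]
force: [-2.5, 0.4, 4.7]
grip_width: 0.0413
gripper_force: 20.2
```

servo_tool([
  [[0.4,0,0.01,0.005,0],[0.4,-0.001,0.03,0.005,0],[0.4,-0.003,0.05,0.005,0],[0.4,-0.004,0.07,0.005,0],[0.4,-0.0055,0.09,0.005,0],[0.4,-0.0055,0.09,0.005,0]],
])

```text
time_s: 17.65
tcp_pos: [0.5536, 0.0516, 0.0297]
tcp_rot: [-0.0, 0.687, 0.727, 0.0]
force: [-0.3, 0.9, 2.5]
grip_width: 0.041
gripper_force: 20.2
```

Run:
```python
from h import *
b=ctrl.get_image("side")[190:240,250:310];a=ctrl.get_image("top")[160:210,205:265]
print(ctrl.get_obs()["tcp_pos"],ctrl.get_obs()["force"],ctrl.get_obs()["torque"])
cv2.imwrite("pics/p5.png",cv2.convertScaleAbs(np.hstack([cv2.resize(x,(400,333),interpolation=cv2.INTER_CUBIC) for x in(a,b)]),alpha=1.7))
```

```text
[0.55366235 0.05160215 0.02976295] [-0.13422887  1.33877696  1.21988103] [ 0.13477657 -0.00742125  0.01602398]
```

View pics/p5.png

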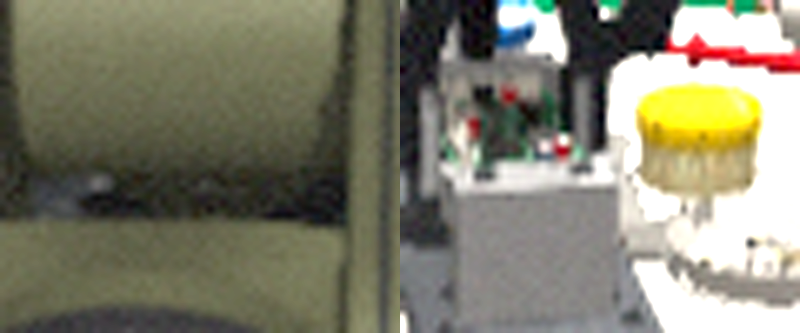

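servo_tool([
  [[0.4,0,0,0.015,0],[0.4,0,0,0.03,0],[0.4,0,0,0.05,0],[0.4,0,0,0.05,0]],
])

```text
time_s: 18.25
tcp_pos: [0.5538, 0.0512, 0.035]
tcp_rot: [0.0, 0.687, 0.727, 0.0]
force: [0.1, -0.2, 0.3]
grip_width: 0.041
gripper_force: 20.3
```

No resistance, so the board is free of the lips. Lifting smoothly.

servo_tool([
  [[0.4,0,0,0.03,0],[0.4,0,0,0.09,0],[0.4,0,0,0.18,0],[0.4,0,0,0.28,0],[0.4,0,0,0.38,0],[0.4,0,0,0.48,0],[0.4,0,0,0.56,0],[0.4,0,0,0.62,0],[0.4,0,0,0.65,0],[0.4,0,0,0.65,0]],
])

```text
time_s: 19.5
tcp_pos: [0.5537, 0.0512, 0.0999]
tcp_rot: [0.0, 0.687, 0.727, 0.0]
force: [0.3, -0.2, -0.5]
grip_width: 0.0411
gripper_force: 20.3
```

servo_tool([
  [[0.4,0,0,0.03,0],[0.4,0,0,0.1,0],[0.4,0,0,0.22,0],[0.4,0,0,0.35,0],[0.4,0,0,0.48,0],[0.4,0,0,0.6,0],[0.4,0,0,0.68,0],[0.4,0,0,0.73,0],[0.4,0,0,0.75,0],[0.4,0,0,0.75,0]],
])

```text
time_s: 20.75
tcp_pos: [0.5536, 0.0513, 0.1745]
tcp_rot: [-0.0, 0.687, 0.727, -0.0]
force: [-0.3, -0.3, 0.0]
grip_width: 0.0412
gripper_force: 20.3
```

servo_tool([
  [[0.4,0,0,0,0],[0.4,0,0,0,0],[0.4,0,0,0,0],[0.4,0,0,0,0],[0.4,0,0,0,0],[0.4,0,0,0,0]],
])

```text
time_s: 21.5
tcp_pos: [0.5537, 0.0513, 0.1749]
tcp_rot: [0.0, 0.687, 0.727, 0.0]
force: [-0.4, -1.0, -1.4]
grip_width: 0.0415
gripper_force: 20.3
```

Run:
```python
from h import *
b=ctrl.get_image("side")[120:255,190:340];o=ctrl.get_obs()
print(o["tcp_pos"],o["force"],o["torque"],abs(o["joint_vel"]).max())
cv2.imwrite("pics/p6.png",cv2.convertScaleAbs(cv2.resize(b,(660,594),interpolation=cv2.INTER_CUBIC),alpha=1.7))
```

```text
[0.55370973 0.05126505 0.17482576] [-0.10896031  0.34473363 -0.53573991] [-0.02148748 -0.04734843 -0.03726622] 0.00186456880698267
```

View pics/p6.png

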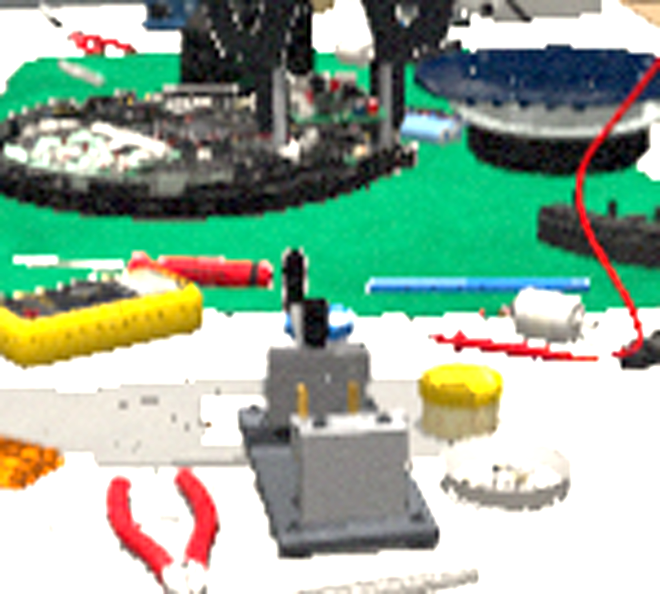

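The board sits level between the pads at about (330,105), the holder is empty with its pins showing, and the other objects haven't moved. It is about 145 mm above the pins and steady.

```bash
python3 -c "
from bench import ctrl
print(ctrl.hand_in())"
```

```text
the job is handed in; nothing more can be done
None
```

The job is handed in: I opened the lever, slid the jaw fully back, drew the board out of the groove, and am holding it level and steady about 14.5 cm above the rest pins. The cutters, tweezers, screw dish and flux tin were not touched. Hand-in came at about 22 s and returned no verdict.

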